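# Change over the battery charger and hold the slide open

### The job

In the battery charger the fat C cell is full, while the thin AA cell in the other bay still needs charging: take the C cell out of its bay and put it in the open steel tin. Then pull the spring slide of the bay you emptied out to the long-cell line printed across the charger and finish while holding it there, so that I can drop the D cell in; do not let it go. Leave the AA cell in its bay and everything else where it stands.

Things in the scene. Friction and masses are not known exactly. Their poses are not given: they have to be found in the camera images.
- charger: Grey two-bay charger, fixed, 164 (x) by 146 mm (y). Origin: middle of underside; +x runs from the display panel to the end wall with the plus contacts. Bays run along x, centred at y = +36 (left) and -36 mm (right): shallow V troughs 44 mm wide, bottom 22, edges and deck 27 mm above the console. End wall: inner face x = +65, top 46 mm high. Panel x = -82 to -40, 29 mm high. Cells lie at x = +40 mm.
- slide_left (a joint): Travel (m) of the left bay's spring slide: 0 home (34 mm between contact face and plus contact), 0.016 with a 50 mm cell clamped, 0.034 with its contact face on the long-cell line, 0.046 at the end stop. Grows when pulled along the charger's -x. The spring pulls it home with 3 N at 0, 5.5 N at 0.034; it springs home once the cell is lifted out.
- slide_right (a joint): The same for the slide in the right bay (charger y = -36 mm).
- grip_left (a point): Middle of the left slide's block, 34 mm above the console, moving with it; charger x = 0.023 minus the joint value. Black block with ribbed top, 16 mm along x, 24 mm across y, top 42 mm above the console (15 mm above the deck), flat sides free to pinch. Its contact face is 8 mm towards +x of this point; a thin skirt at its foot, flush with that face, is the index for the line.
- grip_right (a point): The same for the right bay's slide block.
- line_left (a point): Fixed point above the long-cell line (white, 3 mm, printed across the deck at charger x = -3 mm), on the left bay's centre line, 34 mm above the console: the middle of the slide's contact face comes here when it stands on the line; the grip point then lies 8 mm farther towards the charger's -x.
- line_right (a point): The same for the right bay.
- c_cell_center (a point): Centre of the fat C cell: cylinder 26 mm in diameter, 50 mm long, about 80 g, in either bay, centre 35 mm above the console; x axis along the cell. Clamped endways by the slide: grip it across, lift straight up (friction adds up to 10 N) until its underside clears the end wall.
- aa_cell_center (a point): Centre of the thin AA cell: cylinder 14.5 mm in diameter, 50 mm long, lying in the other bay, centre about 29 mm above the console. To be left there.
- tin: Open round steel tin, loose, 140 g, 130 mm in diameter, 40 mm high, wall 2 mm, floor 3 mm. Origin: middle of its underside.
- d_cell_center (a point): Centre of the D cell, a loose cylinder 34 mm in diameter and 61 mm high that stands upright on the console to the left of the charger, waiting. To be left standing.
- remote: White remote control, loose, 160 x 42 x 16 mm, lying flat. Origin: middle of its underside, x along its length. To be left alone.
- frog: Green ceramic frog, loose, about 100 mm long, 76 mm high. Origin: middle of its underside. To be left alone.
- votive: Glass votive holder, loose, 68 mm across, 70 mm high. Origin: middle of its underside. To be left alone.
- glasses_case: Brown spectacle case, loose, 158 x 58 x 36 mm. Origin: middle of its underside, x along its length. To be left alone.
- torch: Dark metal torch, loose, standing on its head, 56 mm across, 172 mm high. Origin: middle of its underside. To be left alone.
Not all that is in view belongs to the job. Leave any pink or red look-alike of the charger alone.

How it is judged:
On the way, in this order (a step that is already met when the one before it is completed fails the run):
1. the C cell lies in the tin, let go (horizontal distance between c_cell_center and tin below 0.056 m and z of c_cell_center in the frame of tin between 0.008 and 0.035 m and contact force between the fingers and c_cell below 0.2 N), for 0.2 s.
2. the slide of the emptied bay is held on the line (((y of aa_cell_center in the frame of charger below 0 m and value of joint slide_left between 0.029 and 0.039 m and contact force between the fingers and slide_left above 1 N) or (y of aa_cell_center in the frame of charger above 0 m and value of joint slide_right between 0.029 and 0.039 m and contact force between the fingers and slide_right above 1 N))), for 0.3 s.
At the end, for the whole second after the job is handed in: The slide of the bay that held the C cell is held by the fingers (at least 1 N) and stands still with its contact face within 5 mm of the long-cell line; the C cell lies at rest in the upright tin, let go; the AA cell is still in its own bay (moved under 10 mm); the D cell stands upright (((y of aa_cell_center in the frame of charger below 0 m and value of joint slide_left between 0.029 and 0.039 m and contact force between the fingers and slide_left above 1 N and velocity of joint slide_left between -0.01 and 0.01 m/s) or (y of aa_cell_center in the frame of charger above 0 m and value of joint slide_right between 0.029 and 0.039 m and contact force between the fingers and slide_right above 1 N and velocity of joint slide_right between -0.01 and 0.01 m/s)) and horizontal distance between c_cell_center and tin below 0.056 m and z of c_cell_center in the frame of tin between 0.008 and 0.035 m and linear speed of c_cell below 0.05 m/s and angle between each of tin, d_cell_center's own z axis and vertical below 0.15 rad and distance of aa_cell_center from where it was at the start of the episode below 0.01 m); the arm keeps its last pose, push and grip.
It fails at once if the AA cell is pulled out of its bay or shifted (distance of aa_cell_center from where it was at the start of the episode above 0.015 m).
It fails at once if the D cell is knocked over or moved away (angle between d_cell_center's own z axis and vertical above 0.5 rad or distance of d_cell_center from where it was at the start of the episode above 0.03 m).
It fails at once if the tin is shoved away (distance of tin from where it was at the start of the episode above 0.06 m).
It fails at once if a bystander is disturbed (distance of any of remote, frog, votive, glasses_case, torch from where it was at the start of the episode above 0.03 m).
It also fails if it takes over 53 s, if anything falls off the work surface, if the arm or the gripper's body presses on something with over 40 N, if the wrist force passes 120 N, or if a joint passes its speed limit or range.

### The arm

A 6-joint arm with a two-finger parallel gripper is mounted at the origin on the work surface. World frame = base frame: x ahead of the robot, y to its left, z up, the work surface at z = 0. Lengths are in m, angles in rad, forces in N, time in s.
With the tool pointing down it reaches from about 0.35 to 0.775 m from the base axis. Payload 5.5 kg.
Tool frame: the origin (TCP) lies midway between the tips of the shut fingers; the grasp point (between the pads) lies 19 mm behind it; z points along the fingers, y is the line along which they close (so a half turn about z gives the same grasp; the last joint's range is limited). The gripper opens to 85 mm and grips with 20 to 120 N. Pads are 22 mm wide; open, the fingers measure 114 mm over their backs; the gripper's body (76 mm by 85 mm) begins 54 mm behind the grasp point. The pads swing forward as they close: fully open they stand 13 mm farther back than shut.
Start: joints at [1.059, 0.313, 0.046, 1.304, 0, 1.431], TCP at [0.209, 0.536, 0.231] pointing down, gripper open.
Joint ranges: [-2.76, 2.76], [-0.86, 1.69], [-1.03, 1.26], [-2.2, 2.34], [-1.47, 1.5], [-3.14, 3.14]. Speed limits (rad/s): [2.57, 2.57, 3.14, 3.14, 3.14, 3.14].

### API

Orientations are given as a unit quaternion [w, x, y, z].
In Python, from workcell import env gives the robot as it stands.
- The arm moves only by the tool move_arm, never from a script. Its argument "targets" is a list of rows, each a list of 3 entries, a list of its own where there are three numbers: the shift along the tool's x, y, z in mm, then the turn, a rotation vector about the tool's x, y, z in units of 10 degrees (1.0 is 10 degrees), then the closure, from -1 (fully open) to 1 (shut). In form: [[[dx, dy, dz], [ax, ay, az], gripper], ...]. A call has 1 to 5 rows; each row is the pose to reach, as a shift and turn from the pose commanded when the call began, along the tool's axes at that moment; what a row does not reach only later rows make up. A row lasts 1/8 s, in which the tool goes at most 62.5 mm and 10.7 degrees, less where a joint would pass 70% of its speed; a pose out of reach is approached as far as the arm can. A call with a gripper value outside its range is refused whole. The fingers move at their own pace and stop on an object; "squeeze" is the grip in N (left out, the last holds). Time passes only in rows, so rows that repeat a pose let the fingers close. It gives the time, the measured TCP pose, the force, the opening and the grip force at its end, in the units of the state.
- env.get_state(): the state, without advancing time (a new reading comes with each control period).
- env.read_camera(name): name is "side" or "top" or "wrist"; returns a dict with "pixels" (400x640x3 uint8, red, green, blue), "fovy" (degrees; the focal length in pixels is half the picture's height over the tangent of half this angle, whatever the lens; pixels are square), "cx", "cy" (the principal point, pixels), "dist_coeffs" ([k1, k2, p1, p2, k3] as OpenCV has them; the pictures are not rectified), "extrinsics" (4x4, takes a point from world to camera coordinates); the wrist camera has in their place "mount" (4x4, takes a point from camera to tool coordinates, whose origin is the TCP and whose axes are the flange's). Camera axes: x right, y up, looking along -z (the intrinsics and any distortion apply to the point x, -y, -z); pixel columns grow to the right and rows downward; lengths in m; the calibration is good to about 2 mm. A picture is of the moment at which its call begins: read the wrist's pose just before it. There is no depth.
- env.hand_in(): hands the job in; it is judged then, once.
Trained networks look in a picture, given as the dict that the camera call returned (one of the last four; its "shot" number tells which), for a name from the list of things; names that differ only in an ending like _2 or _b are one class to them, and where a whole thing is asked for, a point or a joint stands for the part that bears it (a point fixed in the world has none). Each returns a list of dicts, best first, with "confidence" (0 to 1); they miss things now and then, are a little off and sometimes report something else, mostly with a low value. They report only what shows in the picture. A call takes as long as a camera call. They do not tell look-alikes from the thing itself.
- env.spot_in(thing, picture): "centre" ([x, y, z] in m, in world coordinates, good to about 4 mm: the middle of the surface that is visible of it).
- env.regions_of(thing, picture): "mask" (400x640 bool, what is visible of it).
- env.landmark_of(thing, picture): "centre" ([x, y, z] in m, in world coordinates, good to about 4 mm: a listed point, or the origin of a listed thing).
The state is a dict: "clock": time; "joint_pos": joint angles; "qvel": joint speeds; "tau": joint torques, N m; "tcp_pos": TCP position; "orientation": TCP orientation; "wrist_force": force on the tool from outside, world axes, zero at the start; "ft_torque": the same for the moment, N m; "finger_gap": finger opening in m; "grip_force": force on a finger pad.
Only numpy, scipy, OpenCV 4.12 (cv2) and the standard library are available. Lean on these libraries where they do the work, as an engineer would, in place of code of your own. Each camera call takes 0.05 s, during which the arm holds its last target. There are 200 camera calls.

## Working session

There is one attempt and no reset: what is moved stays moved. The work goes in short steps, Python scripts to look and compute and a tool call to move; the robot and the scene stay as the last step left them, time stands still between calls to the robot, and variables do not carry over. Pictures are saved under pics/ and viewed, at most 10 in all, crops included, and the job is handed in when it is done.

Besides the shell and the picture viewer there is one more tool, called in YAML: its name, and indented under it one key for each argument. move_arm: Moves the arm, as the interface text tells. Its arguments: {"type":"object","properties":{"targets":{"type":"array","items":{"type":"array"}},"squeeze":{"type":"number"}},"required":["targets"]}

```bash
mkdir -p pics; cat > h.py <<'E'
from workcell import env
import numpy as np, cv2
from scipy.spatial.transform import Rotation as R
def save(p,n): cv2.imwrite(f'pics/{n}.png',p['pixels'][:,:,::-1])
def Rt(s): 
    q=s['orientation']; return R.from_quat([q[1],q[2],q[3],q[0]])
E
python3 - <<'E'
from h import *
np.set_printoptions(precision=4,suppress=True)
s=env.get_state(); print(s['clock'],s['tcp_pos'],Rt(s).as_matrix().tolist())
for c in ['top','side']:
    p=env.read_camera(c); save(p,c)
    print(c)
    for t in ['charger','c_cell_center','aa_cell_center','grip_left','grip_right','line_left','line_right','tin','d_cell_center','remote','frog','votive','glasses_case','torch']:
        print(t,[(np.round(d['centre'],4).tolist(),round(d['confidence'],2)) for d in env.landmark_of(t,p)[:3]])
a=cv2.imread('pics/top.png');b=cv2.imread('pics/side.png')
E
```

```text
0.0 [0.2086 0.5352 0.2304] [[-0.93166877588262, 0.3633076147439316, -0.0009322630827275492], [0.36330870763189904, 0.9316673781937183, -0.0016368776626166125], [0.0002738689828387058, -0.0018637271039582996, -0.9999982257569572]]
top
charger [([0.2731, -0.4632, -0.0006], 0.87), ([0.3277, -0.1948, -0.0056], 0.71), ([0.5765, -0.2381, -0.0016], 0.62)]
c_cell_center [([0.6031, -0.2883, 0.0319], 0.48)]
aa_cell_center [([0.6219, -0.2131, 0.032], 0.44)]
grip_left [([0.3117, -0.4473, 0.0249], 0.6), ([0.5942, -0.2035, 0.0356], 0.44), ([0.3707, -0.177, 0.0322], 0.38)]
grip_right [([0.5649, -0.2701, 0.0335], 0.7), ([0.5728, -0.2746, 0.0331], 0.58), ([0.274, -0.5102, 0.0324], 0.52)]
line_left [([0.5858, -0.1993, 0.03], 0.92), ([0.2843, -0.432, 0.0316], 0.77), ([0.3471, -0.1693, 0.0334], 0.76)]
line_right [([0.2497, -0.4941, 0.0294], 0.86), ([0.5823, -0.2012, 0.0335], 0.61), ([0.3061, -0.2234, 0.0273], 0.58)]
tin [([0.5699, 0.2844, -0.0003], 0.66)]
d_cell_center [([0.7471, 0.2816, 0.0001], 0.68), ([0.6351, -0.1147, 0.0294], 0.66)]
remote [([0.3968, 0.0672, -0.0012], 0.71)]
frog [([0.7506, 0.1276,
[... 544 characters left out ...]
303], 0.43)]
grip_right [([0.5711, -0.2728, 0.0346], 0.64), ([0.2735, -0.5106, 0.028], 0.5), ([0.3272, -0.2405, 0.0321], 0.47)]
line_left [([0.3495, -0.1633, 0.0284], 0.89), ([0.5859, -0.2003, 0.0299], 0.85), ([0.2849, -0.4349, 0.0312], 0.71)]
line_right [([0.5668, -0.2695, 0.0358], 0.95), ([0.2518, -0.4971, 0.033], 0.86), ([0.309, -0.2247, 0.0302], 0.73)]
tin [([0.5686, 0.2862, -0.0013], 0.61)]
d_cell_center [([0.6279, -0.1149, 0.0296], 0.7)]
remote [([0.3942, 0.0686, -0.0014], 0.87)]
frog [([0.7489, 0.1302, -0.0024], 0.72)]
votive [([0.7493, 0.2799, -0.003], 0.73)]
glasses_case [([0.3594, 0.3273, -0.0001], 0.86), ([0.7495, 0.1296, -0.0004], 0.67)]
torch [([0.5263, -0.4521, -0.0025], 0.62)]
```

View pics/top.png

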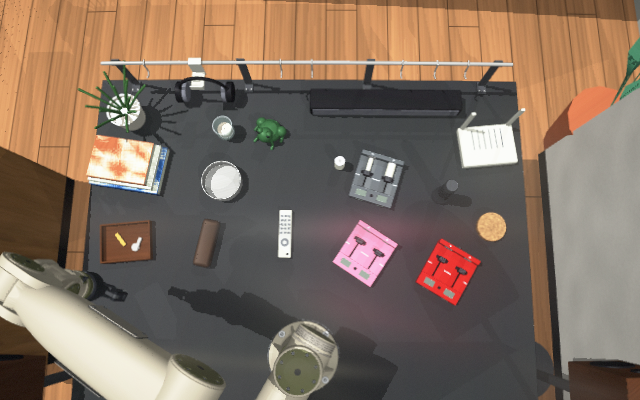

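View pics/side.png

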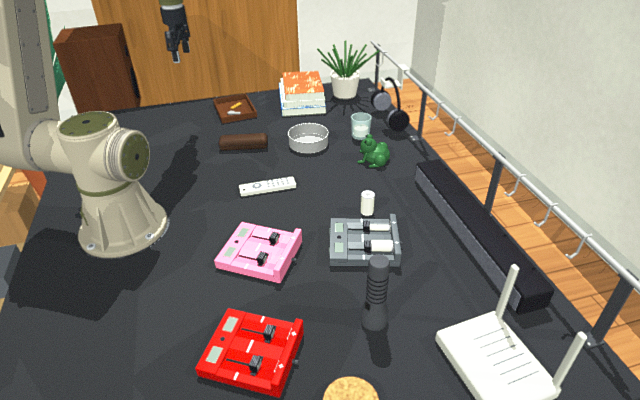

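The grey charger is at about (372,178) in the top view. The fat C cell is in its right bay at (389,172), and the thin AA cell is in the left bay. The tin is at (221,181), the D cell at (340,162) and the torch at (449,188). The pink and red units are decoys. I'll move above the charger for a wrist view.

move_arm:
  targets:
    - [[-610, -604, -30], [0, 0, -0.6], -1]
    - [[-610, -604, -30], [0, 0, -0.6], -1]
    - [[-610, -604, -30], [0, 0, -0.6], -1]
    - [[-610, -604, -30], [0, 0, -0.6], -1]
    - [[-610, -604, -30], [0, 0, -0.6], -1]

```text
clock: 2.12
tcp_pos: [0.3364, 0.2487, 0.2426]
orientation: [0.001, 0.133, 0.991, 0.0]
wrist_force: [0.8, 0.8, -0.2]
finger_gap: 0.0853
grip_force: 0.0
```

move_arm:
  targets:
    - [[-345, -420, -17], [0, 0, 0], -1]
    - [[-345, -420, -17], [0, 0, 0], -1]
    - [[-345, -420, -17], [0, 0, 0], -1]
    - [[-345, -420, -17], [0, 0, 0], -1]
    - [[-345, -420, -17], [0, 0, 0], -1]

```text
clock: 2.75
tcp_pos: [0.464, -0.0369, 0.2524]
orientation: [0.001, 0.133, 0.991, 0.0]
wrist_force: [0.6, -0.2, 0.0]
finger_gap: 0.0854
grip_force: 0.0
```

move_arm:
  targets:
    - [[-155, -185, -5], [0, 0, 0], -1]
    - [[-155, -185, -5], [0, 0, 0], -1]
    - [[-155, -185, -5], [0, 0, 0], -1]
    - [[-155, -185, -5], [0, 0, 0], -1]
    - [[-155, -185, -5], [0, 0, 0], -1]

```text
clock: 3.38
tcp_pos: [0.5648, -0.2578, 0.2551]
orientation: [-0.0, 0.135, 0.991, 0.0]
wrist_force: [0.9, 1.0, -0.4]
finger_gap: 0.0852
grip_force: 0.0
```

```bash
python3 - <<'E'
from h import *
np.set_printoptions(precision=4,suppress=True)
s=env.get_state(); print(s['clock'],s['tcp_pos'],s['joint_pos'],Rt(s).as_matrix().tolist())
p=env.read_camera('wrist'); save(p,'w1'); print(p['mount'],p['fovy'],p['dist_coeffs'])
for t in ['charger','c_cell_center','aa_cell_center','grip_right','line_left','line_right']:
        print(t,[(np.round(d['centre'],4).tolist(),round(d['confidence'],2)) for d in env.landmark_of(t,p)[:3]])
E
```

```text
3.375 [ 0.5648 -0.2578  0.2551] [-0.5572  0.4025  0.2326  1.4017 -0.0003 -0.286 ] [[-0.9634435823308072, 0.26790993289932635, -0.0008552891087466464], [0.2679098463641519, 0.9634439617457964, 0.00021632545162732485], [0.0008819788645987932, -2.072300565608683e-05, -0.9999996108418441]]
[[ 0.0001  0.9607  0.2776  0.0712]
 [ 1.     -0.0002  0.0001  0.0004]
 [ 0.0002  0.2776 -0.9607 -0.1433]
 [ 0.      0.      0.      1.    ]] 60.74969004483644 [-0.0636  0.      0.      0.      0.    ]
charger [([0.5784, -0.2377, -0.0016], 0.94)]
c_cell_center [([0.6056, -0.2845, 0.0339], 0.6)]
aa_cell_center [([0.6283, -0.2132, 0.0293], 0.68)]
grip_right [([0.5723, -0.2765, 0.0361], 0.74)]
line_left [([0.5839, -0.1998, 0.0358], 0.8)]
line_right [([0.5647, -0.2694, 0.0313], 0.81)]
```

View pics/w1.png

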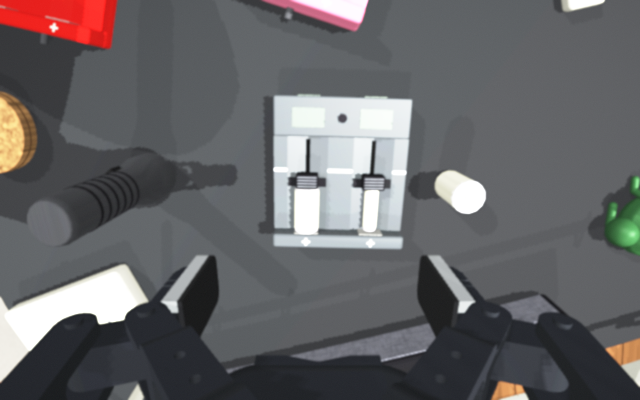

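The grey charger spans (274–412, 96–248) and is nearly square to the picture. The C cell is at (306,210) in the right bay and the AA cell at (370,208). I'll fit the charger pose from its corners.

```bash
cat >> h.py <<'E'
def proj(p,P,s):
    M=np.eye(4);M[:3,:3]=Rt(s).as_matrix();M[:3,3]=s['tcp_pos']
    W=np.linalg.inv(M@p['mount']) if 'mount' in p else np.array(p['extrinsics'])
    Pc=(W[:3,:3]@np.asarray(P).T).T+W[:3,3]
    Pc=Pc*[1,-1,-1]; f=200/np.tan(np.radians(p['fovy']/2))
    K=np.array([[f,0,p['cx']],[0,f,p['cy']],[0,0,1.]])
    return cv2.projectPoints(Pc.reshape(-1,1,3),np.zeros(3),np.zeros(3),K,np.array(p['dist_coeffs']))[0].reshape(-1,2)
def chw(v,L): # charger local -> world
    c,s_=np.cos(v[2]),np.sin(v[2]);L=np.asarray(L,float)
    return np.c_[v[0]+c*L[:,0]-s_*L[:,1],v[1]+s_*L[:,0]+c*L[:,1],L[:,2]]
def togo(s,xyz,yaw=None):
    m=Rt(s).as_matrix(); d=m.T@(np.array(xyz)-s['tcp_pos'])*1000
    ty=np.degrees(np.arctan2(m[1,1],m[0,1])) ; 
    print('togo mm',d.round(1),'turn(10deg) z',None if yaw is None else round(-((np.degrees(yaw)+90-ty+90)%180-90)/10,3),'tilt',m[2].round(4))
E
python3 - <<'E'
from h import *
from scipy.optimize import least_squares
np.set_printoptions(precision=4,suppress=True)
s=env.get_state();p=env.read_camera('wrist')
L=np.array([[-82,73,29],[-82,-73,29],[-3,73,27],[-3,-73,27]])/1000
px=np.array([[412,99],[274,96],[407,173],[274,170]])
r=least_squares(lambda v:(proj(p,chw(v,L),s)-px).ravel(),[.577,-.238,-.27])
print(r.x,r.fun)
v=r.x
print(proj(p,chw(v,np.array([[82,73,46],[82,-73,46],[65,-73,46],[40,-36,48],[15,-36,42]])/1000),s))
print('C',chw(v,[[.04,-.036,.035]]),'AA',chw(v,[[.04,.036,.029]]))
C=chw(v,[[.04,-.036,.035]])[0]
togo(s,[C[0],C[1],.011],v[2])
E
```

```text
[ 0.5774 -0.2296 -0.2842] [ 0.3599  0.3773 -0.1003  0.287  -1.3825 -0.6684  1.095  -0.1777]
[[402.9188 249.1769]
 [274.3109 247.0931]
 [274.0313 233.0941]
 [307.329  213.0199]
 [307.7286 189.4191]]
C [[ 0.6057 -0.2754  0.035 ]] AA [[ 0.6258 -0.2063  0.029 ]]
togo mm [-46.1 -10.9 246.7] turn(10deg) z 0.107 tilt [-0.0007 -0.     -1.    ]
```

```bash
python3 - <<'E'
from h import *
from scipy.optimize import least_squares
np.set_printoptions(precision=4,suppress=True)
s=env.get_state();p=env.read_camera('wrist');save(p,'w2');print(s['clock'],s['tcp_pos'],s['qvel'],p['cx'],p['cy'])
o=dict(s);o['tcp_pos']=np.array([0.5648,-0.2578,0.2551]);
L=np.array([[-82,73,29],[-82,-73,29],[-3,73,27],[-3,-73,27]])/1000
px=np.array([[412,99],[274,96],[407,173],[274,170]])
r=least_squares(lambda v:(proj(p,chw(v,L),o)-px).ravel(),[.577,-.238,-.27])
v=r.x;print(v,r.fun)
q=chw(v,np.array([[82,73,46],[82,-73,46],[40,-36,48],[-82,73,29],[-82,-73,29]])/1000)
t=env.read_camera('top')
im=p['pixels'][:,:,::-1].copy()
for a in proj(p,q,s): cv2.circle(im,tuple(a.astype(int)),2,(0,0,255),-1)
tm=cv2.resize(t['pixels'][:,:,::-1],None,fx=4,fy=4)[520:920,1320:1720].copy()
for vv,c in ((v,(0,0,255)),([.5774,-.2385,-.28],(0,255,0))):
  for a in proj(t,chw(vv,np.array([[82,73,46],[82,-73,46],[-82,73,29],[-82,-73,29]])/1000),s)*4-[1320,520]: cv2.circle(tm,tuple(a.astype(int)),3,c,-1)
cv2.imwrite('pics/cmp.png',np.hstack([im[:,200:500],tm]))
for n in ['c_cell_center','charger','aa_cell_center']: print(n,[d['centre'] for d in env.landmark_of(n,p)[:1]])
E
```

```text
3.775 [ 0.5639 -0.2529  0.2577] [-0.0029  0.0021  0.004   0.0018 -0.0005 -0.    ] 317.6250635168803 199.52453333240857
[ 0.5781 -0.2348 -0.2843] [ 0.8747  0.175  -0.5863  0.0538 -0.9481 -0.3644  0.643   0.1018]
c_cell_center [[0.6074, -0.2832, 0.0339]]
charger [[0.5777, -0.2363, -0.0029]]
aa_cell_center [[0.6258, -0.212, 0.0315]]
```

View pics/cmp.png

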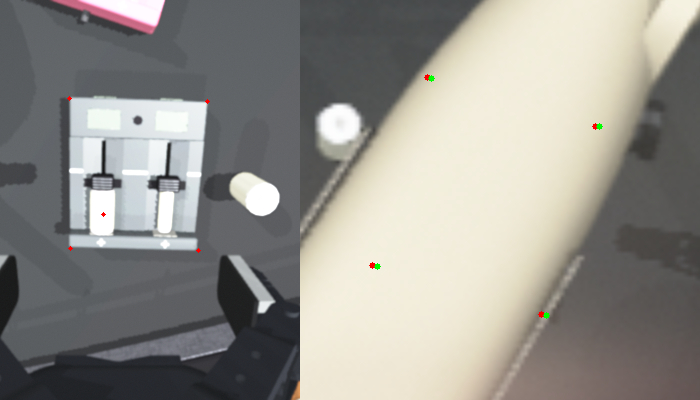

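The fit agrees with the networks: charger about (0.578, -0.236), yaw -0.284. The C cell is therefore near (0.606, -0.282). I'll go above it.

move_arm:
  targets:
    - [[-48, -17, 100], [0, 0, 0.11], -0.5]
    - [[-48, -17, 150], [0, 0, 0.11], -0.5]
    - [[-48, -17, 178], [0, 0, 0.11], -0.5]
    - [[-48, -17, 178], [0, 0, 0.11], -0.5]
    - [[-48, -17, 178], [0, 0, 0.11], -0.5]

```text
clock: 4.65
tcp_pos: [0.6066, -0.2835, 0.0811]
orientation: [0.001, 0.143, 0.99, -0.0]
wrist_force: [0.1, 0.1, 0.5]
finger_gap: 0.0637
grip_force: 0.0
```

```bash
python3 - <<'E'
from h import *
np.set_printoptions(precision=4,suppress=True)
s=env.get_state();p=env.read_camera('wrist');save(p,'w3');print(s['clock'],s['tcp_pos'],s['finger_gap'])
for n in ['c_cell_center','aa_cell_center','grip_right']: print(n,[(d['centre'],d['confidence']) for d in env.landmark_of(n,p)[:2]])
s=env.get_state();togo(s,[.606,-.282,.030],-.284)
print(proj(p,chw([.578,-.236,-.284],np.array([[65,-36,46],[15,-36,48],[65,-49,35],[15,-49,35],[65,-23,35]])/1000),s))
E
```

```text
4.65 [ 0.6066 -0.2835  0.0811] 0.06372167091686061
c_cell_center [([0.6049, -0.2835, 0.0329], 0.76)]
aa_cell_center [([0.6264, -0.2153, 0.0277], 0.58)]
grip_right [([0.5724, -0.2764, 0.0355], 0.93)]
togo mm [ 2.3  1.6 52.5] turn(10deg) z -0.012 tilt [-0.0053 -0.0013 -1.    ]
[[320.3175 268.9303]
 [320.3669 186.8111]
 [299.0891 260.4356]
 [297.5361 181.2491]
 [341.3346 260.3805]]
```

View pics/w3.png

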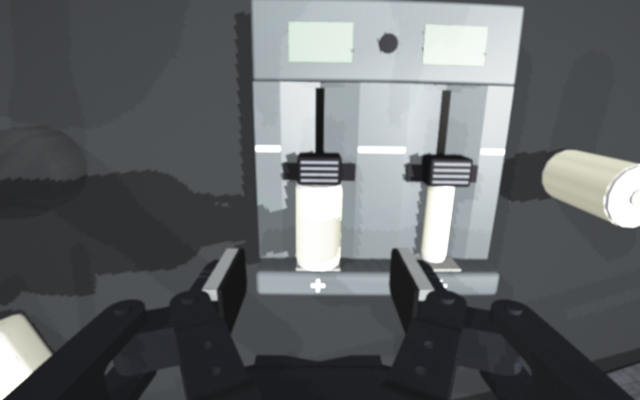

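The C cell is centred at column 319, midway between the fingers, and the right finger clears the AA cell. I'll lower and close.

move_arm:
  targets:
    - [[1, 1, 25], [0, 0, 0], -0.5]
    - [[1, 1, 45], [0, 0, 0], -0.5]
    - [[1, 1, 51], [0, 0, 0], -0.5]
    - [[1, 1, 51], [0, 0, 0], -0.5]
  squeeze: 50

```text
clock: 5.35
tcp_pos: [0.6056, -0.2821, 0.029]
orientation: [0.001, 0.143, 0.99, -0.0]
wrist_force: [0.7, -0.3, -0.2]
finger_gap: 0.064
grip_force: 0.0
```

move_arm:
  targets:
    - [[0, 0, 0], [0, 0, 0], 0.6]
    - [[0, 0, 0], [0, 0, 0], 0.6]
    - [[0, 0, 0], [0, 0, 0], 0.6]
    - [[0, 0, 0], [0, 0, 0], 0.6]
  squeeze: 50

```text
clock: 5.85
tcp_pos: [0.6057, -0.2827, 0.0293]
orientation: [0.001, 0.143, 0.99, -0.001]
wrist_force: [-2.3, -0.3, 7.0]
finger_gap: 0.024
grip_force: 49.2
```

move_arm:
  targets:
    - [[0, 0, -4], [0, 0, 0], 0.6]
    - [[0, 0, -8], [0, 0, 0], 0.6]
    - [[0, 0, -12], [0, 0, 0], 0.6]

```text
clock: 6.22
tcp_pos: [0.6058, -0.2819, 0.0401]
orientation: [0.001, 0.143, 0.99, 0.0]
wrist_force: [4.3, -1.1, -3.2]
finger_gap: 0.0243
grip_force: 49.3
```

move_arm:
  targets:
    - [[0, 0, -6], [0, 0, 0], 0.6]
    - [[0, 0, -12], [0, 0, 0], 0.6]
    - [[0, 0, -25], [0, 0, 0], 0.6]
    - [[0, 0, -60], [0, 0, 0], 0.6]
    - [[0, 0, -110], [0, 0, 0], 0.6]

```text
clock: 6.85
tcp_pos: [0.6033, -0.2809, 0.1499]
orientation: [-0.002, 0.143, 0.99, 0.001]
wrist_force: [0.3, -1.0, -0.3]
finger_gap: 0.0238
grip_force: 49.4
```

```bash
python3 - <<'E'
from h import *
np.set_printoptions(precision=4,suppress=True)
s=env.get_state();p=env.read_camera('wrist');save(p,'w4');print(s['clock'],s['tcp_pos'],s['finger_gap'],s['wrist_force'],s['joint_pos'])
for n in ['c_cell_center','aa_cell_center','grip_right']: print(n,[(d['centre'],d['confidence']) for d in env.landmark_of(n,p)[:2]])
s=env.get_state();togo(s,[.569,.285,.19])
E
```

```text
6.85 [ 0.6033 -0.2809  0.1499] 0.023845144901424198 [ 0.2979 -0.9894 -0.3115] [-0.5562  0.5248  0.1672  1.218  -0.0002 -0.2698]
c_cell_center [([0.6013, -0.2822, 0.1562], 0.97), ([0.5868, -0.2814, 0.0363], 0.44)]
aa_cell_center [([0.6248, -0.2146, 0.0294], 0.61)]
grip_right [([0.5815, -0.2024, 0.0375], 0.29)]
togo mm [195.1 533.8 -38.8] turn(10deg) z None tilt [-0.0025 -0.0008 -1.    ]
```

View pics/w4.png

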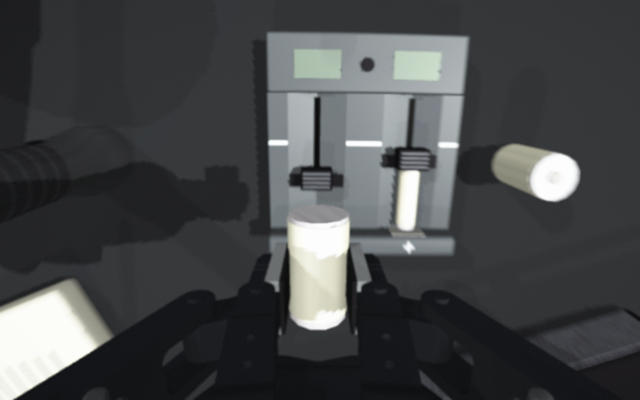

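The C cell is held squarely at (318,268), the emptied slide has sprung home at (317,178), and the AA cell is still in its bay at (407,198). I'll carry it to the tin.

move_arm:
  targets:
    - [[195, 534, -10], [0, 0, 0], 0.6]
    - [[195, 534, -10], [0, 0, 0], 0.6]
    - [[195, 534, -10], [0, 0, 0], 0.6]
    - [[195, 534, -10], [0, 0, 0], 0.6]
    - [[195, 534, -10], [0, 0, 0], 0.6]

```text
clock: 7.68
tcp_pos: [0.5834, 0.0318, 0.1541]
orientation: [-0.002, 0.143, 0.99, -0.0]
wrist_force: [1.0, -0.4, -0.4]
finger_gap: 0.0243
grip_force: 49.5
```

```bash
python3 - <<'E'
from h import *
s=env.get_state();print(s['clock'],s['tcp_pos'],s['finger_gap'],s['joint_pos']);togo(s,[.569,.285,.15])
E
```

```text
7.675 [0.58335413 0.03183059 0.15406975] 0.024285853310202755 [-8.28580947e-02  3.65888208e-01 -7.02913635e-02  1.13788347e+00
  5.69746986e-06  2.03774538e-01]
togo mm [ 85.3 238.8   4.2] turn(10deg) z None tilt [ 3.2e-03 -7.0e-04 -1.0e+00]
```

move_arm:
  targets:
    - [[83, 233, 4], [0, 0, 0], 0.6]
    - [[83, 233, 4], [0, 0, 0], 0.6]
    - [[83, 233, 4], [0, 0, 0], 0.6]
    - [[83, 233, 4], [0, 0, 0], 0.6]
    - [[83, 233, 4], [0, 0, 0], 0.6]

```text
clock: 8.3
tcp_pos: [0.5689, 0.2807, 0.1495]
orientation: [-0.002, 0.14, 0.99, -0.0]
wrist_force: [0.3, -0.7, -0.6]
finger_gap: 0.024
grip_force: 49.6
```

```bash
python3 - <<'E'
from h import *
for c in ('wrist','top','side'):
    p=env.read_camera(c); print([(np.round(d['centre'],4),d['confidence']) for d in env.landmark_of('tin',p)[:1]])
s=env.get_state();print(s['clock'],s['tcp_pos'],s['finger_gap']);togo(s,[.569,.285,.015])
E
```

```text
[(array([0.5687, 0.2833, 0.0009]), 0.55)]
[(array([0.5685, 0.2841, 0.004 ]), 0.72)]
[(array([ 0.5728,  0.2821, -0.0066]), 0.94)]
8.6 [0.5714533  0.2752005  0.15116442] 0.024141788369701815
togo mm [  5.    8.8 136.2] turn(10deg) z None tilt [ 7.e-04 -7.e-04 -1.e+00]
```

move_arm:
  targets:
    - [[4, 7, 50], [0, 0, 0], 0.6]
    - [[4, 7, 95], [0, 0, 0], 0.6]
    - [[4, 7, 120], [0, 0, 0], 0.6]
    - [[4, 7, 134], [0, 0, 0], 0.6]
    - [[4, 7, 134], [0, 0, 0], 0.6]

```text
clock: 9.22
tcp_pos: [0.5694, 0.2837, 0.0169]
orientation: [-0.001, 0.143, 0.99, -0.0]
wrist_force: [-1.5, 0.1, -1.3]
finger_gap: 0.024
grip_force: 49.6
```

move_arm:
  targets:
    - [[0, 0, 0], [0, 0, 0], 0.5]
    - [[0, 0, 0], [0, 0, 0], 0.0]
    - [[0, 0, 0], [0, 0, 0], -0.3]
    - [[0, 0, 0], [0, 0, 0], -0.3]

```text
clock: 9.72
tcp_pos: [0.5699, 0.285, 0.0181]
orientation: [0.0, 0.143, 0.99, 0.0]
wrist_force: [0.1, 0.5, 0.4]
finger_gap: 0.0556
grip_force: 0.0
```

move_arm:
  targets:
    - [[0, 0, -40], [0, 0, 0], -0.3]
    - [[0, 0, -100], [0, 0, 0], -0.3]
    - [[0, 0, -140], [0, 0, 0], -0.3]
    - [[0, 0, -140], [0, 0, 0], -0.3]

```text
clock: 10.22
tcp_pos: [0.5721, 0.2857, 0.1623]
orientation: [0.004, 0.143, 0.99, 0.002]
wrist_force: [0.1, -0.2, 0.4]
finger_gap: 0.0558
grip_force: 0.0
```

```bash
python3 - <<'E'
from h import *
for c in ('wrist','top'):
  p=env.read_camera(c)
  for n in ('tin','c_cell_center','grip_right'): print(c,n,[(np.round(d['centre'],4),round(d['confidence'],2)) for d in env.landmark_of(n,p)[:3]])
  if c=='wrist': save(p,'w5')
v=[.578,-.236,-.284]
s=env.get_state();print(s['clock'],s['tcp_pos'],chw(v,[[.023,-.036,.034]]))
togo(s,[*chw(v,[[.023,-.036,.034]])[0][:2],.15],-.284)
E
```

```text
wrist tin [(array([ 0.5681,  0.2816, -0.0011]), 0.86)]
wrist c_cell_center [(array([0.5707, 0.282 , 0.0144]), 0.97)]
wrist grip_right []
top tin [(array([0.5696, 0.2868, 0.0022]), 0.88)]
top c_cell_center [(array([0.5709, 0.2808, 0.0155]), 0.62)]
top grip_right [(array([ 0.587 , -0.2808,  0.0335]), 0.62), (array([ 0.2739, -0.5096,  0.0298]), 0.57), (array([ 0.331 , -0.2406,  0.0268]), 0.56)]
10.625 [0.56888707 0.28447624 0.15608245] [[ 0.58999156 -0.27700247  0.034     ]]
togo mm [-178.8 -532.7    6.5] turn(10deg) z -0.013 tilt [ 0.002  -0.0014 -1.    ]
```

View pics/w5.png

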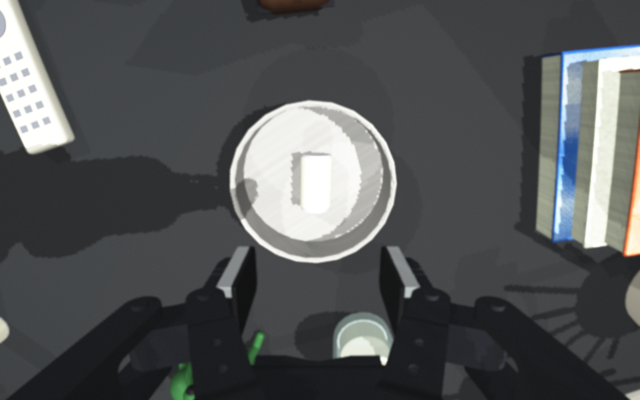

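The C cell lies in the middle of the tin at (316,183), released. I'll go back to above the right slide.

move_arm:
  targets:
    - [[-178, -532, 6], [0, 0, 0], -0.4]
    - [[-178, -532, 6], [0, 0, 0], -0.4]
    - [[-178, -532, 6], [0, 0, 0], -0.4]
    - [[-178, -532, 6], [0, 0, 0], -0.4]
    - [[-178, -532, 6], [0, 0, 0], -0.4]

```text
clock: 11.25
tcp_pos: [0.5807, -0.0295, 0.1536]
orientation: [-0.0, 0.143, 0.99, 0.0]
wrist_force: [0.8, 0.3, -1.3]
finger_gap: 0.0598
grip_force: 0.0
```

```bash
python3 - <<'E'
from h import *
s=env.get_state();print(s['clock'],s['tcp_pos']);togo(s,[.590,-.278,.13],-.284)
E
```

```text
11.25 [ 0.58066654 -0.02947131  0.15363594]
togo mm [ -79.1 -235.8   23.6] turn(10deg) z -0.013 tilt [ 5.e-04  1.e-04 -1.e+00]
```

move_arm:
  targets:
    - [[-78, -230, 20], [0, 0, 0], -0.4]
    - [[-78, -230, 20], [0, 0, 0], -0.4]
    - [[-78, -230, 20], [0, 0, 0], -0.4]
    - [[-78, -230, 20], [0, 0, 0], -0.4]
    - [[-78, -230, 20], [0, 0, 0], -0.4]

```text
clock: 11.88
tcp_pos: [0.5901, -0.2746, 0.1324]
orientation: [-0.0, 0.146, 0.989, -0.0]
wrist_force: [-0.1, 1.2, 0.7]
finger_gap: 0.0598
grip_force: 0.0
```

```bash
python3 - <<'E'
from h import *
for i in range(4): p=env.read_camera('wrist')
s=env.get_state();p=env.read_camera('wrist');save(p,'w6')
for n in ('grip_right','aa_cell_center','line_right'): print(n,[(np.round(d['centre'],4),round(d['confidence'],2)) for d in env.landmark_of(n,p)[:3]])
v=[.578,-.236,-.284]
print(s['clock'],s['tcp_pos']);togo(s,[.590,-.2775,.03],-.284)
print(proj(p,chw(v,np.array([[15,-36,42],[31,-36,42],[15,-48,42],[15,-24,42],[-3,-60,27],[-3,0,27]])/1000),s))
E
```

```text
grip_right []
aa_cell_center [(array([ 0.625 , -0.2139,  0.0272]), 0.77)]
line_right [(array([ 0.5649, -0.2725,  0.0302]), 0.97)]
12.075 [ 0.59067911 -0.26900632  0.13378836]
togo mm [ -1.8  -8.4 103.8] turn(10deg) z -0.007 tilt [ 1.e-03  7.e-04 -1.e+00]
[[306.02783487 195.4458612 ]
 [306.26193428 216.64688672]
 [289.24714144 195.46833178]
 [322.81903489 195.42463806]
 [274.15782497 166.796911  ]
 [354.87045633 166.68796323]]
```

View pics/w6.png

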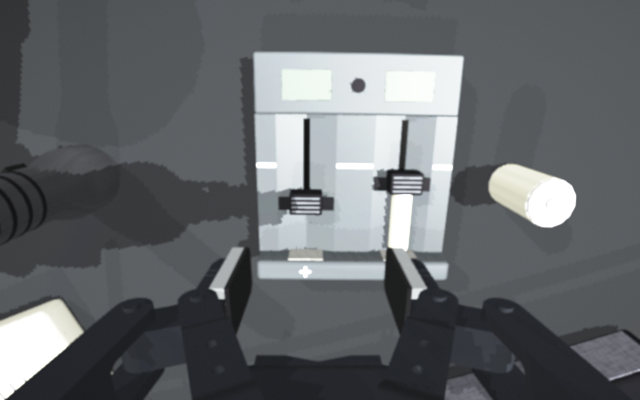

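The emptied slide is at (306,202), with foot ears at columns 280–333, and column 306 matches the prediction. I'll lower and pinch.

move_arm:
  targets:
    - [[-1, -8, 50], [0, 0, 0], -0.4]
    - [[-1, -8, 85], [0, 0, 0], -0.4]
    - [[-1, -8, 101], [0, 0, 0], -0.4]
    - [[-1, -8, 101], [0, 0, 0], -0.4]
    - [[-1, -8, 101], [0, 0, 0], -0.4]

```text
clock: 12.9
tcp_pos: [0.5908, -0.2786, 0.0348]
orientation: [0.001, 0.142, 0.99, -0.001]
wrist_force: [-0.5, 0.1, 0.2]
finger_gap: 0.0595
grip_force: 0.0
```

move_arm:
  targets:
    - [[0, 0, 0], [0, 0, 0], 0.6]
    - [[0, 0, 0], [0, 0, 0], 0.6]
    - [[0, 0, 0], [0, 0, 0], 0.6]
    - [[0, 0, 0], [0, 0, 0], 0.6]
  squeeze: 60

```text
clock: 13.4
tcp_pos: [0.5904, -0.2782, 0.0346]
orientation: [0.001, 0.143, 0.99, -0.0]
wrist_force: [-1.1, 1.3, 5.8]
finger_gap: 0.0221
grip_force: 58.9
```

```bash
python3 - <<'E'
from h import *
s=env.get_state();print(s['clock'],s['tcp_pos'],s['finger_gap'],s['grip_force'],s['wrist_force']);v=[.578,-.236,-.284]
c=np.array([[np.cos(v[2]),np.sin(v[2])],[-np.sin(v[2]),np.cos(v[2])]])
print('charger local',c@(s['tcp_pos'][:2]-np.array(v[:2])))
E
```

```text
13.4 [ 0.59038813 -0.27823072  0.03461791] 0.022079816506399928 58.86099636554718 [-1.05058281  1.33666946  5.83132316]
charger local [ 0.02372484 -0.03706793]
```

move_arm:
  targets:
    - [[7, 0, 0], [0, 0, 0], 0.6]
    - [[14, 0, 0], [0, 0, 0], 0.6]
    - [[21, 0, 0], [0, 0, 0], 0.6]
    - [[28, 0, 0], [0, 0, 0], 0.6]
    - [[34, 0, 0], [0, 0, 0], 0.6]

```text
clock: 14.02
tcp_pos: [0.5592, -0.2688, 0.0346]
orientation: [0.003, 0.142, 0.99, 0.0]
wrist_force: [7.1, 1.9, 3.9]
finger_gap: 0.0219
grip_force: 59.2
```

move_arm:
  targets:
    - [[0, 0, 0], [0, 0, 0], 0.6]
    - [[0, 0, 0], [0, 0, 0], 0.6]
    - [[0, 0, 0], [0, 0, 0], 0.6]

```text
clock: 14.4
tcp_pos: [0.5593, -0.2688, 0.0346]
orientation: [0.003, 0.142, 0.99, 0.0]
wrist_force: [6.5, 2.2, 3.9]
finger_gap: 0.0217
grip_force: 59.2
```

```bash
python3 - <<'E'
from h import *
s=env.get_state();print(s['clock'],s['tcp_pos'],s['finger_gap'],s['grip_force'],s['wrist_force']);v=[.578,-.236,-.284]
c=np.array([[np.cos(v[2]),np.sin(v[2])],[-np.sin(v[2]),np.cos(v[2])]])
print('charger local',c@(s['tcp_pos'][:2]-np.array(v[:2])))
p=env.read_camera('wrist')
a=cv2.resize(p['pixels'][:,:,::-1],(800,500))
q=env.read_camera('side');b=q['pixels'][200:290,300:430,::-1]
cv2.imwrite('pics/w7.png',cv2.resize(p['pixels'][60:310,200:500,::-1],(720,600)));cv2.imwrite('pics/s7.png',cv2.resize(b,(780,540),interpolation=cv2.INTER_CUBIC))
for n in ('grip_right','line_right'):
  for k in (p,q): print(n,[(np.round(d['centre'],4),round(d['confidence'],2)) for d in env.landmark_of(n,k)[:3]])
E
```

```text
14.4 [ 0.55932697 -0.26878229  0.03462543] 0.02167973755174433 59.23207104206085 [6.45951857 2.19589942 3.88028539]
charger local [-0.00873951 -0.03670124]
grip_right [(array([ 0.5557, -0.2726,  0.0347]), 0.95)]
grip_right [(array([ 0.2721, -0.5075,  0.0314]), 0.79), (array([ 0.3282, -0.2409,  0.0335]), 0.71)]
line_right [(array([ 0.5647, -0.2697,  0.031 ]), 0.77)]
line_right [(array([ 0.3098, -0.2224,  0.0307]), 0.97), (array([ 0.2523, -0.5003,  0.0309]), 0.83), (array([ 0.5657, -0.2683,  0.0305]), 0.79)]
```

View pics/w7.png

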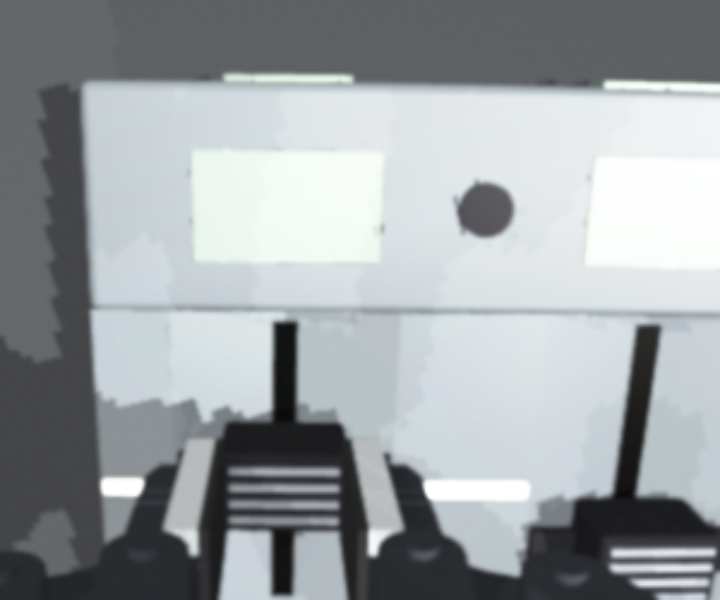

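View pics/s7.png

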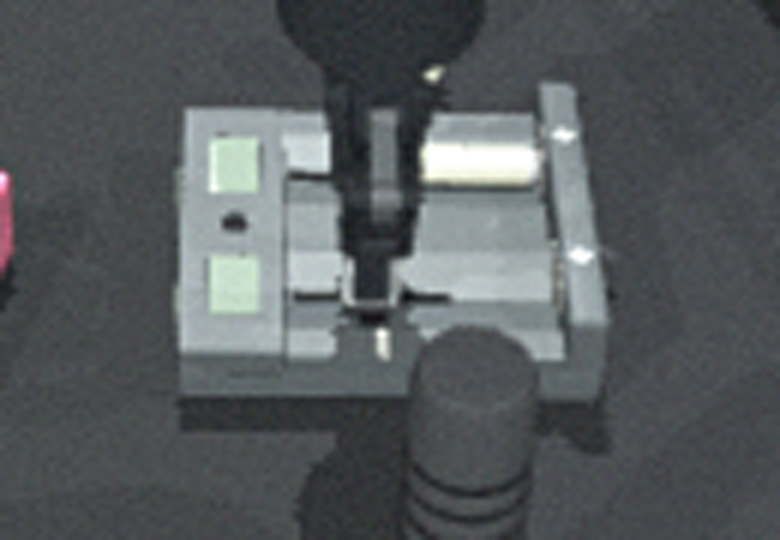

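The block is pinched and moved to the line. I'll measure its contact face relative to the line from the edges in the wrist picture (crop rows 455 and 527 for the block, 488 for the line).

```bash
python3 - <<'E'
from h import *
s=env.get_state();p=env.read_camera('wrist');v=[.578,-.236,-.284]
for x in (-24,-19,-15,-11,-7,-3,1): print(x,[(proj(p,chw(v,[[x/1000,-.036+dy,z]]),s)[0]-[200,60])@np.diag([2.4,2.4]) for z,dy in ((.042,0),(.027,.03))])
E
```

```text
-24 [array([284.30103241, 424.99869485]), array([436.83852926, 394.90955008])]
-19 [array([284.32241623, 450.69711297]), array([435.48198704, 418.56946409])]
-15 [array([284.33903362, 470.87330992]), array([434.40271765, 437.18443189])]
-11 [array([284.35522634, 490.71345676]), array([433.32906823, 455.52381976])]
-7 [array([284.37100397, 510.22138635]), array([432.26130661, 473.5901684 ])]
-3 [array([284.38637592, 529.4010574 ]), array([431.19967772, 491.38612772])]
1 [array([284.40135141, 548.25653629]), array([430.14440513, 508.91444411])]
```

The contact face is at about x = -3 mm, within roughly 1 mm of the line, and the arm feels a steady spring pull of about 6 N. Handing in.

```bash
python3 -c "
from h import *
print(env.hand_in())"
```

```text
the job is handed in; nothing more can be done
None
```

The C cell is in the tin, the AA cell is still in its bay, and the arm is holding the emptied bay's slide within about 1 mm of the long-cell line; the job is handed in, but no verdict was returned.

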